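# Load a test cartridge through the analyser's entry flap until it clicks home

## Robot

A 6-joint arm with a two-finger parallel gripper is mounted at the origin on the work surface. World frame = base frame: x ahead of the robot, y to its left, z up, the work surface at z = 0. Lengths are in mm, angles in rad, forces in N, time in s.
With the tool pointing down it reaches from about 300 to 775 mm from the base axis. Payload 14.6 kg.
Tool frame: the origin (TCP) lies where the fingers leave the gripper's body, on its centre line; the fingertips stand 97 mm ahead of it and the grasp point (between the pads) lies ahead of it (grip_depth is the z of the grasp point in the tool frame, in mm); z points along the fingers, y is the line along which they close (so a half turn about z gives the same grasp; the last joint's range is limited). The gripper opens to 94 mm and grips with 3 to 60 N. Pads are 16 mm wide; open, the fingers measure 119 mm over their backs; the gripper's body (75 mm by 177 mm) begins 78 mm behind the grasp point.
Start: joints at [1.121, 0.3, 1.521, -0, 1.321, -0.067], TCP at [205.432, 510.184, 302.646] pointing down, gripper open.
Joint ranges: [-3.03, 3.03], [-0.79, 2.21], [0.23, 2.52], [-1.04, 4.18], [0, 3.07], [-2.55, 2.55]. Speed limits (rad/s): [2.22, 2.22, 2.57, 3.14, 3.14, 3.14].

## Interface

Orientations are given as [roll, pitch, yaw] about the fixed x, y, z axes, in that order (R = Rz(yaw) Ry(pitch) Rx(roll)).
In Python, from cell import read_state, camera, sign_off, regions_of, spot_point, grip_depth gives the robot as it stands. The module is installed in compiled form; this text tells all that it offers.
- The arm moves only by the tool send_rows, never from a script. Its argument "series" is a list of rows, each a list of 3 entries, a list of its own where there are three numbers: the shift along the world's x, y, z in mm, then the turn about the world's z in degrees, then the closure, from -1 (fully open) to 1 (shut), so that 0 is half open. A call has 1 to 12 rows; each row shifts and turns the commanded pose from where the row before left it; what a row does not reach is not made up. A row lasts 1/10 s, in which the tool goes at most 50 mm and 8.59 degrees, less where a joint would pass 70% of its speed; a pose out of reach is approached as far as the arm can. A call is refused whole if a number of a shift passes 50 or a number of a turn 8.59, either way. A call with a gripper value outside its range is refused whole. The fingers move at their own pace and stop on an object; "squeeze" is the grip in N (left out, the last holds). Time passes only in rows, so rows that do not move let the fingers close. It gives the time, the measured TCP pose, the force, the opening and the grip force at its end, in the units of the state.
- read_state(): the state, without advancing time (a new reading comes with each control period).
- camera(name): name is "scene" or "top" or "wrist"; returns a dict with "color" (384x512x3 uint8, blue, green, red), "fx", "fy", "cx", "cy" (pixels), "camera_from_world" (4x4, takes a point from world to camera coordinates). Camera axes: x right, y down, z forward; pixel columns grow to the right and rows downward; lengths in mm; the calibration is good to about 2 mm. The wrist camera is an equidistant fisheye: a pixel r from the principal point sees the ray r / f radians off the axis. A picture is of the moment at which its call begins. There is no depth.
- sign_off(): hands the job in; it is judged then, once.
Trained networks look in a picture, given as the dict that the camera call returned (one of the last four; its "shot" number tells which), for a name from the list of things; names that differ only in an ending like _2 or _b are one class to them, and where a whole thing is asked for, a point or a joint stands for the part that bears it (a point fixed in the world has none). Each returns a list of dicts, best first, with "confidence" (0 to 1); they miss things now and then, are a little off and sometimes report something else, mostly with a low value. They report only what shows in the picture. A call takes as long as a camera call.
- regions_of(thing, picture): "mask" (384x512 bool, what is visible of it).
- spot_point(thing, picture): "point" ([x, y, z] in mm, in the coordinates of the camera as it stood for that picture, good to about 4 mm: a listed point, or the origin of a listed thing).
The state is a dict: "clock": time; "joints": joint angles; "qd": joint speeds; "effort": joint torques, N m; "eef_pos": TCP position; "eef_rot": TCP orientation; "wrist_force": force on the tool from outside, world axes, zero at the start; "moment": the same for the moment, N m; "finger_gap": finger opening in mm; "finger_force": force on a finger pad.
Only numpy, scipy, OpenCV 4.12 (cv2) and the standard library are available. Lean on these libraries where they do the work, as an engineer would, in place of code of your own. Each camera call takes 0.05 s, during which the arm holds its last target. There are 200 camera calls.

## Task

Take the tall test cartridge (the one with the flat grip fin on top) out of its stand and load it upright into the analyser: push it down through the sprung entry flap, gently press it all the way in until it clicks home on its sprung seat, then withdraw so that the flap closes over it. Feel your way: nothing may be pressed against the analyser harder than 25 N, and the cleaning cartridge and the reagent bottle stay where they are.

Things in the scene. Friction and masses are not known exactly. Their poses are not given: they have to be found in the camera images.
- cartridge_center (a point): The test cartridge: upright white plastic, 70 to 130 g. Body 26 x 60 x 66 mm high (x, y, z), lower edges rounded, topped by the grip fin (see fin_top): 96 mm high in all, alike after half a turn. This point is on its axis half-way up: underside 48 mm below, flat shoulders beside the fin 18 mm above, fin top 48 mm above. z points up. It stands in a pocket of the stand.
- fin_top (a point): Centre of the top of the test cartridge's grip fin. The fin is 22 mm along the cartridge's x, 12 mm thick along y, 30 mm high above the shoulders; pinch it across its thickness (closing along y).
- stand: Fixed grey stand, 116 x 92 x 42 mm high, origin at the centre of its underside. Two pockets, axes 28 mm either side of the origin along x, each 29 x 63 mm and 30 mm deep: the test cartridge stands in one, the cleaning cartridge in the other (which is which changes).
- cleaner_center (a point): The cleaning cartridge, to be left alone: the same body but only 52 mm high, with a round knob 18 mm across and 16 mm high in place of the fin. It stands in the other pocket. This point is on its axis half-way up, 34 mm above its underside.
- analyser: The analyser, a fixed light grey bench instrument with flap, seat and latches: 230 mm along x, 150 mm along y, 175 mm high; its front (-x) slopes and bears the screen. Origin on the bench below the entry's centre.
- entry (a point): Centre of the cartridge entry, level with the analyser's top face, axes as the analyser's. A well from -16 to +21 mm along x and -42 to +42 mm along y, shut by the flap. The cartridge goes in upright about this centre, 60 mm side along y. From 46 mm down the well is a guide 30.5 mm (x) by 65 mm (y), with a lead-in. A gripper's closed fingers fit in and can push on the fin top.
- flap (a joint): The flap in the entry: grey plate 35 x 81 x 3 mm, hinged along y at the far side (x = +19 mm from the entry's centre), swings down into the well: 0 rad shut, 1.6 hanging down. Its spring needs 2 to 3 N at the middle to start, up to 4 N at the edge when open; it rubs on what passes, and shuts when the fin top is over 38 mm below the entry and the fingers are out.
- seat (a joint): Sprung seat deep in the well, m pressed down: 0 free, 0.0035 (7 N) when two sprung latches click over the shoulders, 0.0043 on a stiff buffer (11 N, then 12 N per mm). Latches drag at 2 to 5 N once the underside is some 60 mm deep. Seat and latches sit at an unmeasured level, +-7 mm: the click comes with the fin top 39 to 54 mm below the entry. Else the seat lifts it again.
- cartridge: The test cartridge; origin at the centre of its underside, axes as cartridge_center.
- cleaner: The cleaning cartridge; origin at the centre of its underside.
- reagent: A closed amber reagent bottle, 60 mm across and 120 mm high, to be left standing; origin at the centre of its underside.

How it is judged:
By the outcome, as a careful person would: the job done as asked, in the order asked, and still so for the second after the job is handed in, with the robot touching nothing.
It also fails if it takes over 64 s, if anything falls off the work surface, if the arm or the gripper's body presses on something with over 40 N, if the wrist force passes 120 N, or if a joint passes its speed limit or range.

## Working session

There is one attempt and no reset: what is moved stays moved. The work goes in short steps, Python scripts to look and compute and a tool call to move; the robot and the scene stay as the last step left them, time stands still between calls to the robot, and variables do not carry over. Pictures are saved under pics/ and viewed, at most 10 in all, crops included, and the job is handed in when it is done.

Besides the shell and the picture viewer there is one more tool, called by a JSON object that holds its "name" and its "arguments". send_rows: Moves the arm, as the interface text tells. Its arguments: {"type":"object","properties":{"series":{"type":"array"},"squeeze":{"type":"number"}},"required":["series"]}

```bash
mkdir -p pics; cat > h.py <<'E'
import numpy as np, cv2
from cell import *
def w(p,pic):
    M=np.linalg.inv(np.array(pic["camera_from_world"])); return (M@np.r_[p,1])[:3]
def px(p,pic):
    c=np.array(pic["camera_from_world"])@np.r_[p,1]; return c[0]/c[2]*pic["fx"]+pic["cx"],c[1]/c[2]*pic["fy"]+pic["cy"]
E
python3 - <<'E'
from h import *
print(read_state()); print(grip_depth)
ims=[]
for n in("scene","top"):
    p=camera(n); ims.append(p["color"]); M=np.linalg.inv(np.array(p["camera_from_world"])); print(n,M[:3,3].round(),p["fx"])
    for t in("fin_top","cartridge_center","cleaner_center","stand","analyser","entry","reagent"):
        for r in spot_point(t,p)[:2]: print(t,round(r["confidence"],2),w(r["point"],p).round(1))
cv2.imwrite("pics/a.png",cv2.resize(np.hstack(ims),(800,300)))
cv2.imwrite("pics/b.png",cv2.resize(ims[1],(800,600)))
E
```

```text
{'clock': 0.0, 'joints': array([ 1.12140274e+00,  3.00487413e-01,  1.52156804e+00, -1.31510579e-05,
        1.32071065e+00, -6.66389151e-02]), 'qd': array([ 0.00034036, -0.00151271, -0.00032109,  0.00075846, -0.00185358,
        0.00036913]), 'effort': array([-2.68998869e-03, -5.31814528e+01, -3.52724004e+01,  7.07170763e-02,
        2.43768393e-02, -1.83145171e-04]), 'eef_pos': array([205.37302786, 510.05887363, 302.08283671]), 'eef_rot': array([-3.14042096e+00, -6.54295187e-05,  2.75884121e+00]), 'wrist_force': array([-0.02026666,  0.20816164,  0.62457648]), 'moment': array([-0.05574606,  0.04449069, -0.0083255 ]), 'finger_force': 0.0, 'finger_gap': 93.97073802483955}
78.39999999999999
scene [1282.   13.  702.] 394.1272210654238
fin_top 0.85 [ 574.6 -233.   111.4]
fin_top 0.34 [ 5.532e+02  2.090e+02 -1.000e-01]
cartridge_center 0.61 [ 576.4 -231.6   57.2]
cartridge_center 0.56 [ 569.4 -237.3   12.6]
cleaner_center 0.81 [ 626.  -214.7   46.4]
analyser 0.6 [551.8 205.7   2.1]
analyser 0.53 [ 5.992e+02 -2.235e+02 -1.000e-01]
entry 0.96 [548.2 205.4 172.7]
entry 0.55 [ 626.9 -214.1   46.2]
reagent 0.69 [546.8 447.5  -1. ]
top [ 397.  122. 1019.] 413.18618475425177
fin_top 0.95 [ 575.8 -229.1  110.2]
fin_top 0.37 [ 602.3 -221.7   -3.3]
cartridge_center 0.76 [ 573.5 -231.    59.8]
cartridge_center 0.25 [ 625.2 -216.9   46.8]
cleaner_center 0.83 [ 626.8 -215.2   42.6]
stand 0.79 [ 601.9 -222.1   -1.6]
analyser 0.61 [5.512e+02 2.123e+02 3.000e-01]
entry 0.78 [551.5 209.8 173.3]
reagent 0.73 [546.2 448.7  -0.7]
reagent 0.68 [ 625.2 -213.2   45.9]
```

View pics/b.png

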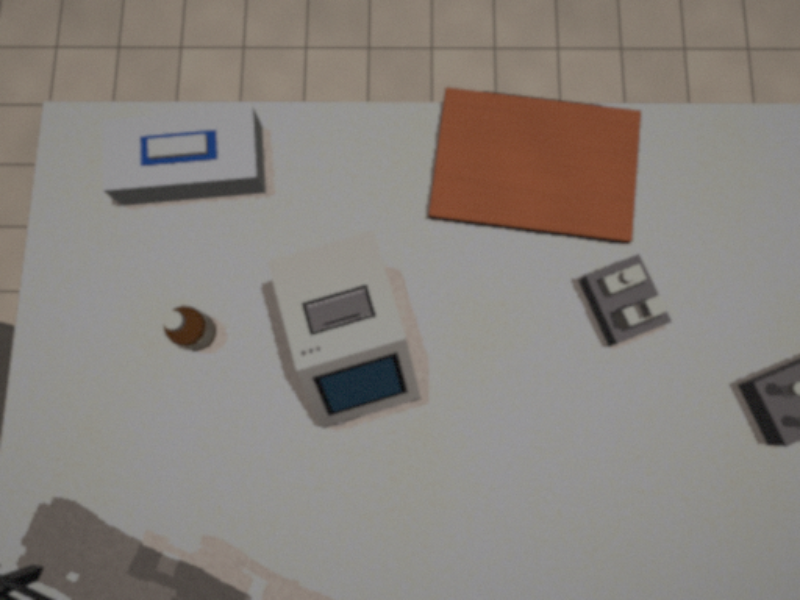

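View pics/a.png

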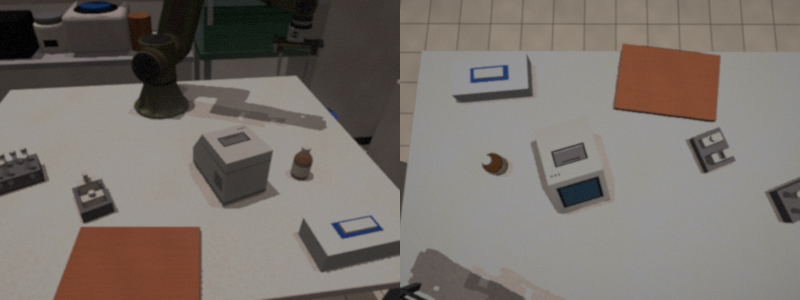

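{"name": "send_rows", "arguments": {"series": [[[18.5,-37,0],-7.1,-1],[[18.5,-37,0],-7.1,-1],[[18.5,-37,0],-7.1,-1],[[18.5,-37,0],-7.1,-1],[[18.5,-37,0],-7.1,-1],[[18.5,-37,0],-7.1,-1],[[18.5,-37,0],-7.1,-1],[[18.5,-37,0],-7.1,-1],[[18.5,-37,0],-7.1,-1],[[18.5,-37,0],-7.1,-1]]}}

```text
clock: 1.8
eef_pos: [390.9, 138.6, 302.9]
eef_rot: [3.141, -0.0, 1.515]
wrist_force: [1.0, 0.8, 0.8]
finger_gap: 94.3
finger_force: 0.0
```

{"name": "send_rows", "arguments": {"series": [[[18.5,-37,0],-7.1,-1],[[18.5,-37,0],-7.1,-1],[[18.5,-37,0],-7.1,-1],[[18.5,-37,0],-7.1,-1],[[18.5,-37,0],-7.1,-1],[[18.5,-37,0],-7.1,-1],[[18.5,-37,0],-7.1,-1],[[18.5,-37,0],-7.1,-1],[[18.5,-37,0],-7.1,-1],[[18.5,-37,0],-7.1,-1],[[0,0,0],0,-1]]}}

```text
clock: 2.9
eef_pos: [576.1, -233.5, 301.3]
eef_rot: [-3.141, 0.001, 0.273]
wrist_force: [0.1, 0.5, 0.2]
finger_gap: 93.9
finger_force: 0.0
```

```bash
python3 - <<'E'
from h import *
s=read_state(); print(s["clock"],s["eef_pos"].round(1),np.degrees(s["eef_rot"]).round(1),s["joints"].round(2))
p=camera("wrist"); print(p["fx"],p["cx"],p["cy"]); M=np.linalg.inv(np.array(p["camera_from_world"])); print(M.round(2))
for t in("fin_top","cartridge_center","cleaner_center","stand"):
    for r in spot_point(t,p)[:2]: print(t,round(r["confidence"],2),w(r["point"],p).round(1))
cv2.imwrite("pics/c.png",cv2.resize(p["color"],(800,600)))
t=camera("top")
for n in("fin_top","cartridge_center","cleaner_center","stand","entry"):
    for r in spot_point(n,t)[:1]: print(n,round(r["confidence"],2),w(r["point"],t).round(1))
def ray(u,v,z):
    M=np.linalg.inv(np.array(t["camera_from_world"])); d=M[:3,:3]@np.array([(u-t["cx"])/t["fx"],(v-t["cy"])/t["fy"],1]); o=M[:3,3]; return (o+d*(z-o[2])/d[2])
c=t["color"][150:230,170:265]
cv2.imwrite("pics/d.png",cv2.resize(c,None,fx=6,fy=6,interpolation=cv2.INTER_CUBIC))
E
```

```text
2.9 [ 576.1 -233.5  301.3] [-1.80e+02  1.00e-01  1.56e+01] [-0.44  0.46  1.3  -0.    1.38  0.85]
297.3186396354542 257.2255436875017 190.3941314828322
[[ 2.7000e-01 -9.4000e-01 -2.2000e-01  6.4000e+02]
 [-9.6000e-01 -2.6000e-01 -6.0000e-02 -2.1613e+02]
 [-0.0000e+00  2.3000e-01 -9.7000e-01  3.8318e+02]
 [ 0.0000e+00  0.0000e+00  0.0000e+00  1.0000e+00]]
fin_top 0.61 [ 569.2 -237.   111.2]
cartridge_center 0.82 [ 574.  -232.2   63.3]
cleaner_center 0.71 [ 626.1 -213.5   45.8]
stand 0.63 [ 600.1 -224.7   -1.5]
fin_top 0.82 [ 574.8 -229.4  108. ]
cartridge_center 0.64 [ 574.3 -232.7   61.7]
cleaner_center 0.59 [ 625.8 -217.3   43.7]
stand 0.96 [ 598.4 -224.8   -5.4]
entry 0.84 [549.6 208.  172.5]
```

View pics/c.png

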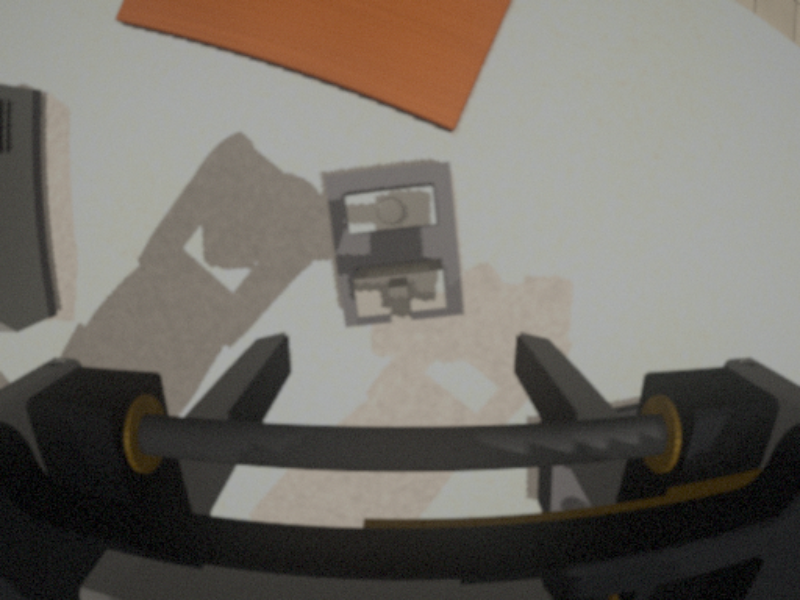

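View pics/d.png

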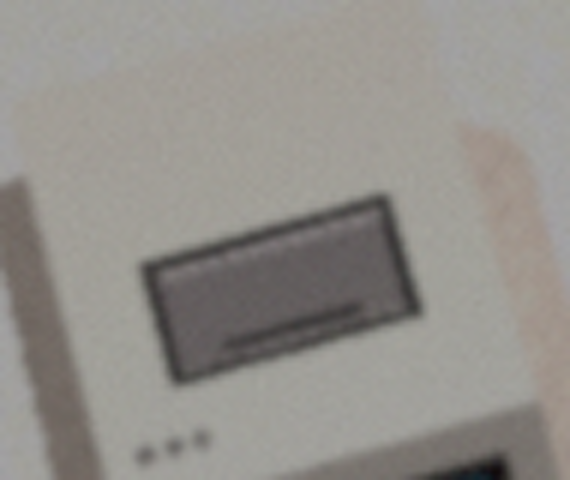

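The wrist picture shows the stand (corners about (322,172), (450,162), (463,313), (347,326)), with the fin near (400,290). The top crop shows the entry's dark rim, corners (142,263), (385,195), (422,315), (176,384).

```bash
cat >> h.py <<'E'
def ray(u,v,z,p):
    x,y=(u-p["cx"])/p["fx"],(v-p["cy"])/p["fy"]
    if p.get("wr"):
        r=np.hypot(x,y); d=np.array([x/r*np.sin(r),y/r*np.sin(r),np.cos(r)])
    else: d=np.array([x,y,1])
    M=np.linalg.inv(np.array(p["camera_from_world"])); d=M[:3,:3]@d; o=M[:3,3]; return (o+d*(z-o[2])/d[2])[:2]
def ang(a,b): d=b-a; return round(float(np.degrees(np.arctan2(d[1],d[0]))),1),round(float(np.hypot(*d)),1)
E
python3 - <<'E'
from h import *
p=camera("wrist"); p["wr"]=1
k=.64
q=[ray(u*k,v*k,42,p) for u,v in((322,172),(450,162),(463,313),(347,326))]
print(np.round(q,1),np.mean(q,0)); 
for i in range(4): print(ang(q[i],q[(i+1)%4]))
f=[ray(u*k,v*k,108,p) for u,v in((388,285),(413,285))]; print("fin",f)
t=camera("top")
q=[ray(170+u/6,150+v/6,175,t) for u,v in((142,263),(385,195),(422,315),(176,384))]
print(np.round(q,1),np.mean(q,0)); 
for i in range(4): print(ang(q[i],q[(i+1)%4]))
c=p["color"][150:220,200:310]
cv2.imwrite("pics/e.png",cv2.resize(c,None,fx=7,fy=7,interpolation=cv2.INTER_CUBIC))
E
```

```text
[[ 635.6 -151.4]
 [ 668.3 -239.8]
 [ 562.  -282.9]
 [ 527.  -199.8]] [ 598.2270703  -218.45964541]
(-69.7, 94.3)
(-157.9, 114.7)
(112.8, 90.1)
(24.1, 118.8)
fin [array([ 580.92203506, -219.64005632]), array([ 585.15975166, -234.26371452])]
[[561.6 257.2]
 [586.4 173.2]
 [544.  159.6]
 [519.3 243.9]] [552.80273421 208.48378114]
(-73.6, 87.6)
(-162.3, 44.5)
(106.3, 87.8)
(17.4, 44.3)
```

View pics/e.png

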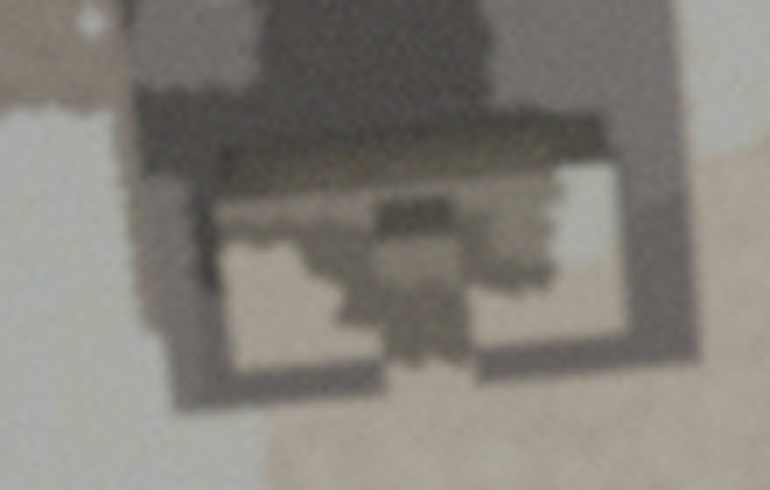

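The crop shows the fin top from about (415,240) to (430,400), its lower end hiding part of the stand's edge. The yaw is still uncertain, so I'll refine it.

```bash
python3 - <<'E'
from h import *
p=camera("wrist"); p["wr"]=1
q=[ray(200+u/7,150+v/7,108,p) for u,v in((375,240),(459,237),(478,397),(383,402))]
print(np.round(q,1),np.mean(q,0)); 
for i in range(4): print(ang(q[i],q[(i+1)%4]))
# stand edges and cartridge/pocket edges in crop
for n,a,b,z in(("right",(675,0),(695,360),42),("bottom",(178,410),(695,358),42),("pocketL",(205,200),(232,370),42),("pocketR",(615,165),(630,330),42),("shoulder",(215,200),(553,177),78)):
    print(n,ang(ray(200+a[0]/7,150+a[1]/7,z,p),ray(200+b[0]/7,150+b[1]/7,z,p)))
t=camera("top"); 
for pic in(t,camera("scene"),p):
  P={}
  for n in("fin_top","cartridge_center","cleaner_center","stand"):
    for r in spot_point(n,pic)[:1]: print(n,round(r["confidence"],2),w(r["point"],pic).round(1))
for r in regions_of("stand",t)[:1]:
    print(r["confidence"],cv2.minAreaRect(np.argwhere(r["mask"])[:,::-1].astype(np.float32)))
x,y=map(int,px([600,-224,42],t)); c=t["color"][y-35:y+35,x-40:x+40]
cv2.imwrite("pics/f.png",cv2.resize(c,None,fx=8,fy=8,interpolation=cv2.INTER_CUBIC)); print(x-40,y-35)
E
```

```text
[[ 580.6 -225.1]
 [ 584.1 -236. ]
 [ 563.1 -245. ]
 [ 558.8 -232.5]] [ 571.64449873 -234.65418103]
(-71.8, 11.4)
(-156.8, 22.9)
(109.3, 13.2)
(18.7, 23.0)
right (-159.1, 62.1)
bottom (-67.9, 89.5)
pocketL (-156.2, 30.0)
pocketR (-157.4, 28.8)
shoulder (-69.9, 50.9)
fin_top 0.59 [ 575.  -228.8  108.5]
cartridge_center 0.63 [ 573.  -233.7   60.1]
cleaner_center 0.8 [ 625.8 -216.2   43.6]
stand 0.59 [ 602.9 -222.1    0.8]
fin_top 0.75 [ 571.7 -229.9  110.1]
cartridge_center 0.61 [ 574.1 -235.4   57.4]
cleaner_center 0.73 [ 627.1 -215.2   44.4]
stand 0.86 [ 596.9 -220.3   -1.3]
fin_top 0.94 [ 567.2 -236.1  109.3]
cartridge_center 0.88 [ 571.  -232.4   63.1]
cleaner_center 0.86 [ 622.8 -213.2   44.3]
stand 0.95 [ 597.5 -225.8    0.8]
0.63 ((399.3438415527344, 191.5087127685547), (50.04942321777344, 44.228023529052734), 66.25050354003906)
362 155
```

View pics/f.png

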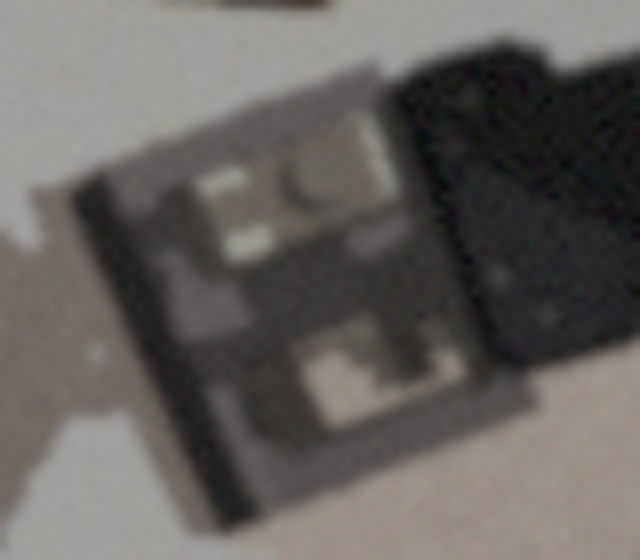

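```bash
python3 -c "
from h import *
s=read_state(); print(s['clock'],s['eef_pos'].round(1),np.degrees(s['eef_rot']).round(2),s['wrist_force'])"
```

```text
4.35 [ 575.4 -229.8  302.6] [-180.      0.     16.07] [-0.92415298 -1.12472164  0.50661012]
```

{"name": "send_rows", "arguments": {"series": [[[-2.4,-2.5,-20],6,0.2],[[0,0,-30],0,0.2],[[0,0,-30],0,0.2],[[0,0,-24],0,0.2],[[0,0,-10],0,0.2],[[0,0,-5],0,0.2],[[0,0,-4],0,0.2],[[0,0,0],0,0.2]]}}

```text
clock: 5.15
eef_pos: [573.2, -232.4, 180.2]
eef_rot: [3.141, -0.001, 0.385]
wrist_force: [-0.1, 0.2, 0.5]
finger_gap: 38.4
finger_force: 0.0
```

{"name": "send_rows", "arguments": {"series": [[[0,0,0],0,0.5],[[0,0,0],0,0.7],[[0,0,0],0,1],[[0,0,0],0,1],[[0,0,0],0,1],[[0,0,0],0,1]], "squeeze": 15}}

```text
clock: 5.75
eef_pos: [573.1, -232.4, 179.9]
eef_rot: [3.141, -0.0, 0.385]
wrist_force: [-0.1, -0.4, 0.6]
finger_gap: 11.7
finger_force: 15.0
```

{"name": "send_rows", "arguments": {"series": [[[0,0,0],0,1],[[0,0,5],0,1],[[0,0,10],0,1],[[0,0,15],0,1],[[0,0,25],0,1],[[0,0,30],0,1],[[0,0,40],0,1],[[0,0,40],0,1],[[0,0,25],0,1],[[0,0,10],0,1]], "squeeze": 40}}

```text
clock: 6.75
eef_pos: [572.9, -232.3, 383.8]
eef_rot: [3.138, -0.003, 0.385]
wrist_force: [-0.8, -1.0, -0.4]
finger_gap: 11.6
finger_force: 40.0
```

{"name": "send_rows", "arguments": {"series": [[[-2.5,20,0],-1,1],[[-2.5,40,0],-1,1],[[-2.5,40,0],-1,1],[[-2.5,40,0],-1,1],[[-2.5,40,0],-1,1],[[-2.5,40,0],-0.5,1],[[-2.5,40,0],0,1],[[-2.5,40,0],0,1],[[-2.6,30,0],0,1],[[0,10,0],0,1],[[0,0,0],0,1],[[0,0,0],0,1]]}}

```text
clock: 7.95
eef_pos: [550.5, 106.8, 379.4]
eef_rot: [3.141, 0.001, 0.289]
wrist_force: [-0.5, -0.2, -0.5]
finger_gap: 11.7
finger_force: 40.0
```

```bash
python3 - <<'E'
from h import *
s=read_state(); print(s["clock"],s["eef_pos"].round(1),np.degrees(s["eef_rot"]).round(2),s["wrist_force"])
for k in range(2):
 for n in("scene","top","wrist"):
  p=camera(n)
  for t in("fin_top","cartridge_center","entry","analyser","cartridge"):
    for r in spot_point(t,p)[:1]: print(n,t,round(r["confidence"],2),w(r["point"],p).round(1))
  if k==0: cv2.imwrite(f"pics/g{n}.png",p["color"]); np.savez(n+".npz",**{k:v for k,v in p.items()})
cv2.imwrite("pics/g.png",cv2.resize(cv2.imread("pics/gwrist.png"),(800,600)))
E
```

```text
7.95 [550.5 106.8 379.4] [1.7999e+02 3.0000e-02 1.6540e+01] [-0.50091428 -0.24891801 -0.52554585]
scene fin_top 0.57 [549.2 109.  309.3]
scene cartridge_center 0.82 [552.6 105.2 255.5]
scene entry 0.74 [548.4 209.1 174.7]
scene analyser 0.94 [552.1 207.7   1.8]
scene cartridge 0.89 [548.8 102.5 209.9]
top fin_top 0.64 [554.9 106.7 310.2]
top cartridge_center 0.67 [550.6 107.5 258.4]
top cartridge 0.64 [552.8 105.4 210.2]
wrist fin_top 0.91 [544.8 104.5 310.1]
wrist entry 0.78 [548.8 203.3 175.7]
wrist analyser 0.87 [5.477e+02 2.081e+02 4.000e-01]
wrist cartridge 0.66 [548.9 103.8 211.6]
scene fin_top 0.71 [547.1 107.9 309.3]
scene cartridge_center 0.66 [553.9 107.6 259.8]
scene entry 0.9 [546.5 205.2 171.9]
scene cartridge 0.62 [549.  101.4 211.3]
top fin_top 0.53 [552.  108.6 308.5]
top cartridge_center 0.6 [551.4 110.6 259.1]
top entry 0.82 [550.  207.4 174.9]
top cartridge 0.42 [553.7 108.1 213.6]
wrist fin_top 0.83 [546.3 106.1 309.5]
wrist cartridge_center 0.9 [551.1 111.3 261.6]
wrist entry 0.79 [551.8 205.5 174. ]
wrist analyser 0.77 [5.496e+02 2.084e+02 5.000e-01]
wrist cartridge 0.61 [550.1 107.2 213.4]
```

View pics/g.png

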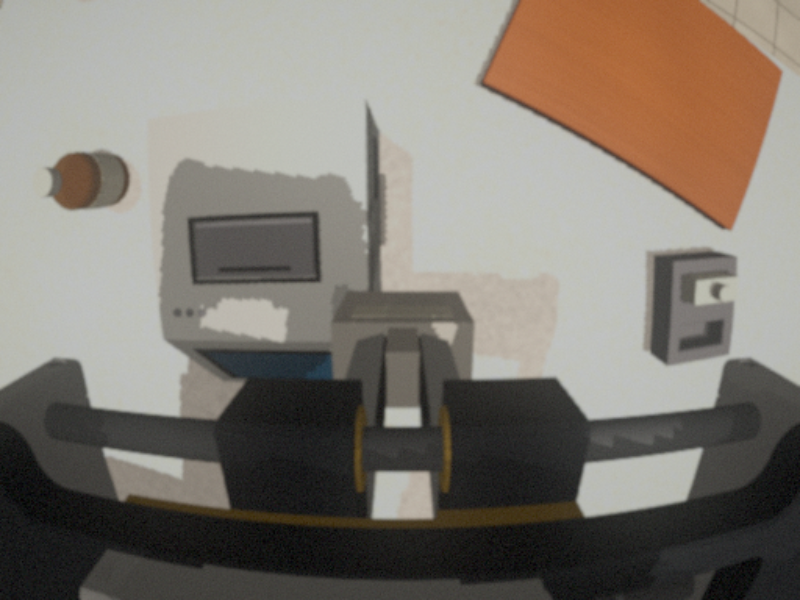

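The cartridge hangs upright in the fingers with its shoulder edge at (332,320)–(472,320). The entry rim corners are (190,214), (318,210), (320,280) and (194,284), and the flap is shut. I'll work out relative positions from this one picture.

```bash
python3 - <<'E'
from h import *
p=dict(np.load("wrist.npz",allow_pickle=True)); p["wr"]=1
for k in("fx","fy","cx","cy"): p[k]=float(p[k])
k=.64; th=np.radians(16.54); ax=np.array([np.cos(th),np.sin(th)]); ay=np.array([-ax[1],ax[0]]); T=np.array([550.5,106.8])
def L(q): return np.round([(q-T)@ax,(q-T)@ay],1)
q=[ray(u*k,v*k,175,p) for u,v in((190,214),(318,210),(320,280),(194,284))]
print(np.round(q,1),np.mean(q,0), L(np.mean(q,0)))
for i in range(4): print(ang(q[i],q[(i+1)%4]))
for a in((332,320),(472,320)): print("shoulder",L(ray(a[0]*k,a[1]*k,278,p)))
for a in((345,293),(462,291)): print("under",L(ray(a[0]*k,a[1]*k,212,p)))
for a in((386,333),(417,333)): print("fin",L(ray(a[0]*k,a[1]*k,307.4,p)))
print("fin edge(near cam)")
E
```

```text
[[562.8 256.6]
 [587.1 172.3]
 [544.6 159.6]
 [517.3 243.7]] [552.93590544 208.06279134] [31.2 96.4]
(-73.9, 87.7)
(-163.3, 44.4)
(108.0, 88.4)
(15.9, 47.3)
shoulder [12.9 29.3]
shoulder [ 13.  -28.8]
under [ 9.3 31.8]
under [ 10.6 -33. ]
fin [16.8  5.8]
fin [16.9 -5. ]
fin edge(near cam)
```

{"name": "send_rows", "arguments": {"series": [[[0,20,0],0,1],[[0,30,0],0,1],[[0,30,0],0,1],[[0,15,0],0,1],[[0,4.6,-10],0,1],[[0,0,-10],0,1],[[0,0,-5],0,1],[[0,0,0],0,1],[[0,0,0],0,1],[[0,0,0],0,1]]}}

```text
clock: 10.75
eef_pos: [550.6, 206.9, 355.1]
eef_rot: [3.142, -0.001, 0.289]
wrist_force: [0.6, 0.5, -0.2]
finger_gap: 11.3
finger_force: 40.0
```

```bash
python3 - <<'E'
from h import *
s=read_state(); print(s["clock"],s["eef_pos"].round(1),np.degrees(s["eef_rot"]).round(2),s["wrist_force"])
p=camera("scene"); x,y=map(int,px([550,207,190],p)); cv2.imwrite("pics/i.png",cv2.resize(p["color"][y-70:y+50,x-70:x+70],None,fx=5,fy=5,interpolation=cv2.INTER_CUBIC))
E
```

```text
10.75 [550.6 206.9 355.1] [ 1.800e+02 -4.000e-02  1.653e+01] [ 0.55620849  0.52574425 -0.18500741]
```

View pics/i.png

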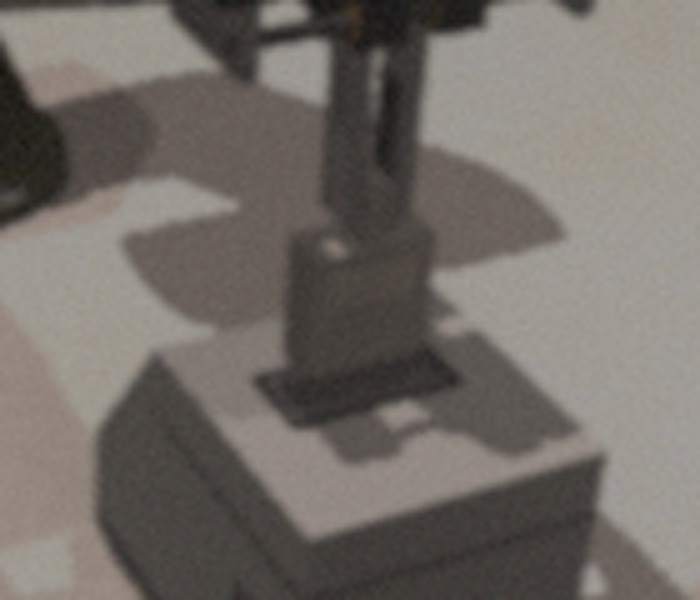

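The scene view shows the cartridge upright just above the flap (300–430, 365), centred on the entry. Next I descend while watching the force.

{"name": "send_rows", "arguments": {"series": [[[0,0,-4],0,1],[[0,0,-4],0,1],[[0,0,-3],0,1],[[0,0,-3],0,1],[[0,0,-3],0,1],[[0,0,-3],0,1],[[0,0,0],0,1]]}}

```text
clock: 11.5
eef_pos: [550.6, 207.3, 335.0]
eef_rot: [-3.142, -0.001, 0.289]
wrist_force: [-1.2, -0.5, 6.2]
finger_gap: 11.9
finger_force: 40.0
```

{"name": "send_rows", "arguments": {"series": [[[0,0,-3],0,1],[[0,0,-3],0,1],[[0,0,-3],0,1],[[0,0,0],0,1]]}}

```text
clock: 11.9
eef_pos: [550.1, 207.2, 325.6]
eef_rot: [-3.142, 0.001, 0.289]
wrist_force: [-3.9, -2.3, 4.6]
finger_gap: 11.3
finger_force: 40.0
```

{"name": "send_rows", "arguments": {"series": [[[0,0,-3],0,1],[[0,0,-3],0,1],[[0,0,-3],0,1],[[0,0,-3],0,1],[[0,0,-3],0,1],[[0,0,0],0,1]]}}

```text
clock: 12.5
eef_pos: [550.3, 207.2, 309.8]
eef_rot: [-3.142, 0.001, 0.289]
wrist_force: [-5.0, -1.0, -1.4]
finger_gap: 11.8
finger_force: 40.0
```

{"name": "send_rows", "arguments": {"series": [[[0,0,-3],0,1],[[0,0,-3],0,1],[[0,0,-3],0,1],[[0,0,0],0,1]]}}

```text
clock: 12.9
eef_pos: [550.3, 207.3, 301.0]
eef_rot: [-3.142, 0.001, 0.289]
wrist_force: [-4.3, -2.1, -1.8]
finger_gap: 11.3
finger_force: 40.0
```

{"name": "send_rows", "arguments": {"series": [[[0,0,-2],0,1],[[0,0,-2],0,1],[[0,0,-2],0,1],[[0,0,-2],0,1],[[0,0,0],0,1]]}}

```text
clock: 13.4
eef_pos: [550.4, 207.4, 293.3]
eef_rot: [-3.141, 0.0, 0.289]
wrist_force: [-2.3, 1.1, -0.5]
finger_gap: 11.4
finger_force: 40.0
```

{"name": "send_rows", "arguments": {"series": [[[0,0,-2],0,1],[[0,0,-2],0,1],[[0,0,0],0,1]]}}

```text
clock: 13.7
eef_pos: [550.4, 207.3, 289.3]
eef_rot: [-3.141, 0.0, 0.289]
wrist_force: [-2.5, 0.6, -0.8]
finger_gap: 12.0
finger_force: 40.0
```

{"name": "send_rows", "arguments": {"series": [[[0,0,-2],0,1],[[0,0,-2],0,1],[[0,0,-2],0,1],[[0,0,-2],0,1],[[0,0,-2],0,1],[[0,0,-2],0,1],[[0,0,0],0,1]]}}

```text
clock: 14.4
eef_pos: [550.4, 207.3, 277.2]
eef_rot: [-3.142, 0.0, 0.289]
wrist_force: [-4.0, 1.5, -1.1]
finger_gap: 11.4
finger_force: 40.0
```

{"name": "send_rows", "arguments": {"series": [[[0,0,-2],0,1],[[0,0,-2],0,1],[[0,0,-2],0,1],[[0,0,-2],0,1],[[0,0,-2],0,1],[[0,0,-2],0,1],[[0,0,-2],0,1],[[0,0,0],0,1]]}}

```text
clock: 15.2
eef_pos: [550.5, 207.3, 263.5]
eef_rot: [-3.142, -0.0, 0.289]
wrist_force: [-2.6, 3.1, 2.6]
finger_gap: 11.9
finger_force: 40.0
```

Latch drag has begun, and it's mild.

{"name": "send_rows", "arguments": {"series": [[[0,0,-2],0,1],[[0,0,-2],0,1],[[0,0,-2],0,1],[[0,0,-2],0,1],[[0,0,-2],0,1],[[0,0,-2],0,1],[[0,0,-2],0,1],[[0,0,-2],0,1],[[0,0,-2],0,1],[[0,0,0],0,1]]}}

```text
clock: 16.2
eef_pos: [550.4, 207.3, 245.2]
eef_rot: [3.142, 0.0, 0.289]
wrist_force: [-2.6, 3.7, -0.1]
finger_gap: 11.9
finger_force: 40.0
```

{"name": "send_rows", "arguments": {"series": [[[0,0,-2],0,1],[[0,0,-2],0,1],[[0,0,-2],0,1],[[0,0,-2],0,1],[[0,0,-2],0,1],[[0,0,-2],0,1],[[0,0,-2],0,1],[[0,0,-2],0,1],[[0,0,-2],0,1],[[0,0,0],0,1]]}}

```text
clock: 17.2
eef_pos: [550.4, 206.9, 227.1]
eef_rot: [3.141, 0.001, 0.289]
wrist_force: [-2.9, -1.8, -1.3]
finger_gap: 11.6
finger_force: 40.0
```

{"name": "send_rows", "arguments": {"series": [[[0,0,-2],0,1],[[0,0,-2],0,1],[[0,0,-2],0,1],[[0,0,-2],0,1],[[0,0,-2],0,1],[[0,0,-2],0,1],[[0,0,0],0,1]]}}

```text
clock: 17.9
eef_pos: [550.3, 207.2, 215.2]
eef_rot: [3.142, 0.001, 0.289]
wrist_force: [-3.5, -1.2, -1.3]
finger_gap: 11.4
finger_force: 40.0
```

{"name": "send_rows", "arguments": {"series": [[[0,0,-1],0,1],[[0,0,-1],0,1],[[0,0,-1],0,1],[[0,0,0],0,1]]}}

```text
clock: 18.3
eef_pos: [550.4, 207.3, 212.5]
eef_rot: [-3.142, 0.0, 0.289]
wrist_force: [-2.8, -1.1, 1.7]
finger_gap: 12.0
finger_force: 40.0
```

{"name": "send_rows", "arguments": {"series": [[[0,0,-1],0,1],[[0,0,-1],0,1],[[0,0,0],0,1]]}}

```text
clock: 18.6
eef_pos: [550.3, 207.2, 210.4]
eef_rot: [-3.142, 0.001, 0.289]
wrist_force: [-3.2, -1.3, 1.0]
finger_gap: 11.8
finger_force: 42.0
```

{"name": "send_rows", "arguments": {"series": [[[0,0,-1],0,1],[[0,0,-1],0,1],[[0,0,0],0,1]]}}

```text
clock: 18.9
eef_pos: [550.4, 207.3, 208.5]
eef_rot: [3.142, 0.0, 0.289]
wrist_force: [-3.3, -0.4, 1.9]
finger_gap: 11.7
finger_force: 41.5
```

{"name": "send_rows", "arguments": {"series": [[[0,0,-1],0,1],[[0,0,-1],0,1],[[0,0,0],0,1]]}}

```text
clock: 19.2
eef_pos: [550.4, 207.3, 206.5]
eef_rot: [-3.142, 0.0, 0.289]
wrist_force: [-2.6, -0.7, 1.5]
finger_gap: 12.1
finger_force: 41.5
```

{"name": "send_rows", "arguments": {"series": [[[0,0,-1],0,1],[[0,0,-1],0,1],[[0,0,0],0,1]]}}

```text
clock: 19.5
eef_pos: [550.4, 207.3, 204.5]
eef_rot: [3.142, 0.0, 0.289]
wrist_force: [-2.5, -0.9, 0.8]
finger_gap: 11.9
finger_force: 41.6
```

{"name": "send_rows", "arguments": {"series": [[[0,0,-1],0,1],[[0,0,0],0,1]]}}

```text
clock: 19.7
eef_pos: [550.4, 207.3, 203.5]
eef_rot: [-3.142, 0.0, 0.289]
wrist_force: [-2.0, -0.9, 1.6]
finger_gap: 11.7
finger_force: 41.6
```

{"name": "send_rows", "arguments": {"series": [[[0,0,-1],0,1],[[0,0,0],0,1]]}}

```text
clock: 19.9
eef_pos: [550.4, 207.3, 202.5]
eef_rot: [-3.142, 0.0, 0.289]
wrist_force: [-2.4, -0.6, 2.3]
finger_gap: 11.8
finger_force: 41.6
```

{"name": "send_rows", "arguments": {"series": [[[0,0,-0.5],0,1],[[0,0,0],0,1]]}}

```text
clock: 20.1
eef_pos: [550.5, 207.3, 202.4]
eef_rot: [-3.142, -0.0, 0.289]
wrist_force: [-2.1, -1.7, 3.9]
finger_gap: 11.4
finger_force: 41.6
```

{"name": "send_rows", "arguments": {"series": [[[0,0,-0.5],0,1],[[0,0,-0.5],0,1],[[0,0,0],0,1]]}}

```text
clock: 20.4
eef_pos: [550.5, 207.3, 201.5]
eef_rot: [-3.142, -0.0, 0.289]
wrist_force: [-3.4, -0.4, 5.5]
finger_gap: 11.8
finger_force: 41.6
```

{"name": "send_rows", "arguments": {"series": [[[0,0,-0.5],0,1],[[0,0,-0.5],0,1],[[0,0,0],0,1]]}}

```text
clock: 20.7
eef_pos: [550.5, 207.3, 200.6]
eef_rot: [-3.142, -0.001, 0.289]
wrist_force: [-3.9, -2.0, 6.3]
finger_gap: 11.9
finger_force: 41.6
```

{"name": "send_rows", "arguments": {"series": [[[0,0,-0.5],0,1],[[0,0,0],0,1]]}}

```text
clock: 20.9
eef_pos: [550.5, 207.3, 200.2]
eef_rot: [-3.142, -0.001, 0.289]
wrist_force: [-3.2, -1.5, 7.8]
finger_gap: 11.8
finger_force: 41.6
```

{"name": "send_rows", "arguments": {"series": [[[0,0,-0.5],0,1],[[0,0,0],0,1]]}}

```text
clock: 21.1
eef_pos: [550.5, 207.3, 199.7]
eef_rot: [-3.142, -0.001, 0.289]
wrist_force: [-4.5, -1.6, 8.5]
finger_gap: 11.9
finger_force: 41.6
```

{"name": "send_rows", "arguments": {"series": [[[0,0,-0.5],0,1],[[0,0,0],0,1]]}}

```text
clock: 21.3
eef_pos: [550.5, 207.3, 199.2]
eef_rot: [3.142, -0.001, 0.289]
wrist_force: [-4.6, -1.3, 8.0]
finger_gap: 11.8
finger_force: 42.6
```

{"name": "send_rows", "arguments": {"series": [[[0,0,-0.4],0,1],[[0,0,0],0,1]]}}

```text
clock: 21.5
eef_pos: [550.6, 207.3, 199.0]
eef_rot: [3.142, -0.001, 0.289]
wrist_force: [-4.0, -0.7, 9.8]
finger_gap: 11.8
finger_force: 42.5
```

{"name": "send_rows", "arguments": {"series": [[[0,0,-0.3],0,1],[[0,0,0],0,1]]}}

```text
clock: 21.7
eef_pos: [550.6, 207.3, 198.7]
eef_rot: [3.142, -0.001, 0.289]
wrist_force: [-4.7, -1.3, 9.0]
finger_gap: 11.5
finger_force: 42.2
```

{"name": "send_rows", "arguments": {"series": [[[0,0,-0.3],0,1],[[0,0,0],0,1]]}}

```text
clock: 21.9
eef_pos: [550.5, 207.3, 198.4]
eef_rot: [-3.142, -0.001, 0.289]
wrist_force: [-4.6, -1.3, 9.4]
finger_gap: 11.6
finger_force: 42.2
```

{"name": "send_rows", "arguments": {"series": [[[0,0,-0.3],0,1],[[0,0,0],0,1]]}}

```text
clock: 22.1
eef_pos: [550.6, 207.3, 198.2]
eef_rot: [-3.142, -0.001, 0.289]
wrist_force: [-4.8, -1.4, 10.1]
finger_gap: 11.7
finger_force: 42.2
```

{"name": "send_rows", "arguments": {"series": [[[0,0,-0.2],0,1],[[0,0,0],0,1]]}}

```text
clock: 22.3
eef_pos: [550.6, 207.3, 198.2]
eef_rot: [-3.142, -0.001, 0.289]
wrist_force: [-5.9, -2.8, 11.9]
finger_gap: 11.6
finger_force: 42.2
```

{"name": "send_rows", "arguments": {"series": [[[0,0,-0.3],0,1],[[0,0,0],0,1]]}}

```text
clock: 22.5
eef_pos: [550.6, 207.3, 198.0]
eef_rot: [-3.142, -0.001, 0.289]
wrist_force: [-6.6, -2.6, 13.8]
finger_gap: 12.0
finger_force: 42.3
```

{"name": "send_rows", "arguments": {"series": [[[0,0,-0.3],0,1],[[0,0,0],0,1]]}}

```text
clock: 22.7
eef_pos: [550.6, 207.3, 197.9]
eef_rot: [-3.142, -0.001, 0.289]
wrist_force: [-6.5, -2.6, 15.5]
finger_gap: 11.7
finger_force: 42.3
```

{"name": "send_rows", "arguments": {"series": [[[0,0,0.6],0,1],[[0,0,0.6],0,1],[[0,0,0],0,1]]}}

```text
clock: 23.0
eef_pos: [550.5, 207.3, 198.1]
eef_rot: [3.142, -0.0, 0.289]
wrist_force: [-4.9, -1.0, 7.1]
finger_gap: 11.4
finger_force: 42.8
```

{"name": "send_rows", "arguments": {"series": [[[0,0,0.5],0,1],[[0,0,0.5],0,1],[[0,0,0],0,1]]}}

```text
clock: 23.3
eef_pos: [550.4, 207.3, 198.6]
eef_rot: [-3.142, 0.0, 0.289]
wrist_force: [-3.7, -1.5, 1.5]
finger_gap: 12.0
finger_force: 42.8
```

The force dropped from 15.5 N to 1.5 N within 1 mm of lift, so the latches are holding. I'll release with a small opening and withdraw.

{"name": "send_rows", "arguments": {"series": [[[0,0,0],0,0.7],[[0,0,0],0,0.6],[[0,0,0],0,0.55],[[0,0,0],0,0.55]]}}

```text
clock: 23.7
eef_pos: [550.4, 207.1, 198.6]
eef_rot: [3.141, 0.0, 0.289]
wrist_force: [-2.6, -4.3, -0.7]
finger_gap: 21.2
finger_force: 3.8
```

{"name": "send_rows", "arguments": {"series": [[[0,0,3],0,0.55],[[0,0,4],0,0.55],[[0,0,5],0,0.55],[[0,0,6],0,0.55],[[0,0,8],0,0.55],[[0,0,8],0,0.55],[[0,0,8],0,0.55],[[0,0,8],0,0.55]]}}

```text
clock: 24.5
eef_pos: [550.5, 207.3, 249.8]
eef_rot: [-3.142, -0.0, 0.289]
wrist_force: [-5.7, -1.4, -2.1]
finger_gap: 20.9
finger_force: 2.6
```

{"name": "send_rows", "arguments": {"series": [[[0,0,6],0,0.55],[[0,0,6],0,0.55],[[0,0,6],0,0.55],[[0,0,6],0,0.55],[[0,0,10],0,0.55],[[0,0,15],0,0.55],[[0,0,20],0,0.55],[[0,0,20],0,0.55],[[0,0,20],0,0.55],[[0,0,0],0,0.55]]}}

```text
clock: 25.5
eef_pos: [551.0, 207.4, 361.3]
eef_rot: [-3.142, -0.006, 0.289]
wrist_force: [0.3, -0.4, -0.0]
finger_gap: 20.8
finger_force: 0.0
```

{"name": "send_rows", "arguments": {"series": [[[0,-20,0],0,0.55],[[0,-30,0],0,0.55],[[0,-40,0],0,0.55],[[0,-30,0],0,0.55],[[0,-15,0],0,0.55],[[0,0,0],0,0.55],[[0,0,0],0,0.55]]}}

```text
clock: 26.2
eef_pos: [550.5, 73.0, 357.5]
eef_rot: [-3.141, -0.0, 0.289]
wrist_force: [-0.3, -0.9, 0.3]
finger_gap: 21.5
finger_force: 0.0
```

```bash
python3 - <<'E'
from h import *
s=read_state(); print(s["clock"],s["eef_pos"].round(1),s["wrist_force"],s["finger_force"])
p=camera("wrist"); p["wr"]=1
r=camera("scene"); x,y=map(int,px([550,207,175],r))
a=cv2.resize(p["color"],(533,400)); b=cv2.resize(r["color"][y-40:y+40,x-25:x+28],(265,400),interpolation=cv2.INTER_CUBIC)
cv2.imwrite("pics/j.png",np.hstack([a,b]))
for t in("cleaner_center","reagent"):
    for q in spot_point(t,r)[:1]: print(t,q["confidence"],w(q["point"],r).round(1))
E
```

```text
26.2 [550.5  73.  357.5] [-0.25054069 -0.93577311  0.2718617 ] 0.0
cleaner_center 0.9 [ 629.5 -214.8   45.9]
reagent 0.8 [ 5.457e+02  4.475e+02 -5.000e-01]
```

View pics/j.png

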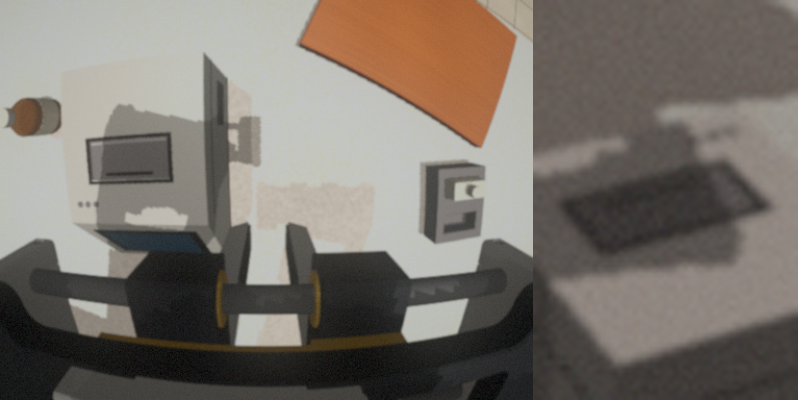

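The picture shows the flap shut flush over the entry (88–172, 135–183), the gripper empty, and the cleaner and bottle in place.

```bash
python3 -c "
from cell import *
print(sign_off())"
```

```text
the job is handed in; nothing more can be done
None
```

The test cartridge is loaded and latched on its seat, the flap is closed over it, and the job is handed in. The highest vertical force I read was 15.5 N, the arm finished at about 26 s, and the cleaning cartridge and reagent bottle weren't disturbed.

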